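Close the sample canister snugly

TASK

The steel sample canister on the test bench is standing open. Pick up its round steel lid, set it squarely on the neck with its lugs down in the gaps, and turn it clockwise until the torque rises to snug, about 0.3 N m; a lid left loose or tightened to 0.5 N m is no good, and never press or twist hard enough to crush the gasket. Let go, and leave the other things on the bench where they are.

Things in the scene. Friction and masses are not known exactly. Their poses are not given: they have to be found in the camera images.
- canister: Steel canister: fixed 110 mm square foot 8 mm high, on it a rubber mount, then a can 80 mm in diameter with a flat shoulder 88 mm up, then a neck 41 mm in diameter with three ramps round it. From above, the gaps between the ramps have their middles at 0, 120 and 240 degrees from its x axis, each marked by a dark bar on the shoulder. Origin: centre of underside, z up. See neck_rim and gap.
- neck_rim (a point): Neck axis, 120 mm above the bench: nominal top of the soft gasket ring (41 mm outside) crowning the neck; the real face is up to 1.5 mm higher or 2.1 mm lower, gasket by gasket. It yields 1 mm per 14 N; snug is 8 to 16 N on it, over 24 N crushes it. The can on its rubber mount twists with the lid, about 8 degrees at 0.3 N m, and springs back when let go.
- gap (a point): Middle of one gap, 23 mm from the axis, 107 mm above the bench. Gaps are 45 degrees wide; the lid's lugs pass with 15 degrees to spare either way. Clockwise from above, a 3 mm thick ramp (outer diameter 52 mm) runs from 22.5 to 97.5 degrees past the gap's middle, underside falling from 107 to 100 mm; lugs under it draw the lid down 0.093 mm a degree. Past its end a lug slips off.
- lid: Loose steel lid, about 0.25 kg, lying open side down: twelve-sided skirt 62 mm across flats (flats' middles at every 30 degrees from its x axis), 56 mm inside, 25 mm high, inner face of the top 22 mm above the lower edge. Origin: centre of the lower edge, z up. Set down through the gaps it rests on the gasket with its origin about 98 mm above the bench.
- lug (a point): Inner end of one of the lid's three lugs (4 mm bars at 0, 120, 240 degrees from the lid's x axis, each marked by a dark bar on its top), 24 mm from the axis, 5 mm above the lower edge. Turned clockwise the lid goes freely, then 25 to 75 degrees past the gap's middle it meets the gasket and torque climbs about 0.015 N m a degree, sinking some 0.06 mm a degree. It stays tight when let go.
- meter: Grey hand-held multimeter, 160 x 80 x 32 mm, lying on the bench; leave alone. Origin: centre of the underside.
- case: Aluminium instrument case, 200 x 140 x 85 mm; leave alone. Origin: centre of the underside.
- flask: White plastic bottle, 60 mm in diameter and 110 mm tall, standing; leave alone. Origin: centre of the underside.
Mind the look-alikes: they are no part of the job. Of the things that look like the lid, take the one that is farthest to the robot's left at the start. Of the things shaped like the canister, the steel one is meant.

How it is judged:
By the outcome, as a careful person would: the job done as asked, in the order asked, and still so for the second after the job is handed in, with the robot touching nothing.
It also fails if it takes over 64 s, if anything falls off the work surface, if the arm or the gripper's body presses on something with over 40 N, if the wrist force passes 120 N, or if a joint passes its speed limit or range.

ROBOT

A 7-joint arm with a two-finger parallel gripper is mounted at the origin on the work surface. World frame = base frame: x ahead of the robot, y to its left, z up, the work surface at z = 0. Lengths are in mm, angles in rad, forces in N, time in s.
With the tool pointing down it reaches from about 400 to 875 mm from the base axis. Payload 4.4 kg.
Tool frame: the origin (TCP) lies midway between the tips of the shut fingers; the grasp point (between the pads) lies ctrl.grip_depth behind it (ctrl.grip_depth is the distance from the TCP to the grasp point, in mm); z points along the fingers, y is the line along which they close (so a half turn about z gives the same grasp; the last joint's range is limited). The gripper opens to 85 mm and grips with 20 to 120 N. Pads are 22 mm wide; open, the fingers measure 114 mm over their backs; the gripper's body (76 mm by 85 mm) begins 54 mm behind the grasp point. The pads swing forward as they close: fully open they stand 13 mm farther back than shut.
Start: joints at [-1.315, 0.628, 0.038, 1.517, -0.027, 0.996, -0.02], TCP at [205.555, 616.656, 231.313] pointing down, gripper open.
Joint ranges: [-3.06, 3.06], [-0.37, 2.12], [-1.25, 1.32], [0.18, 2.47], [-1.1, 4.24], [0.23, 1.98], [-2.94, 2.94]. Speed limits (rad/s): [2.57, 2.57, 3.14, 3.14, 3.14, 3.14, 3.14].

INTERFACE

Orientations are given as [roll, pitch, yaw] about the fixed x, y, z axes, in that order (R = Rz(yaw) Ry(pitch) Rx(roll)).
In Python, from cell import ctrl gives the robot as it stands.
- The arm moves only by the tool carry_out, never from a script. Its argument "deltas" is one flat list of numbers, 7 for each row, row after row: the turn, a rotation vector about the tool's x, y, z in degrees, then the shift along the tool's x, y, z in m, then the closure, from -1 (fully open) to 1 (shut). In form: [wx, wy, wz, dx, dy, dz, claw, wx, wy, wz, dx, dy, dz, claw, ...]. A call has 1 to 12 rows; each row shifts and turns the commanded pose from where the row before left it, along the tool's axes as they then stand; what a row does not reach is not made up. A row lasts 1/8 s, in which the tool goes at most 62.5 mm and 10.7 degrees, less where a joint would pass 70% of its speed; a pose out of reach is approached as far as the arm can. A call with a gripper value outside its range is refused whole. The fingers move at their own pace and stop on an object; the grip force is fixed at half the most. Time passes only in rows, so rows that do not move let the fingers close. It gives the time, the measured TCP pose, the force, the opening and the grip force at its end, in the units of the state.
- ctrl.read_state(): the state, without advancing time (a new reading comes with each control period).
- ctrl.get_image(name): name is "scene" or "top" or "wrist"; returns the picture (480x640x3 uint8, red, green, blue); there is no depth.
- ctrl.calibration(name): a dict with "mtx" (3x3 intrinsics, pixels), "R" (3x3) and "t" (3): a world point X has camera coordinates R X + t. Camera axes: x right, y down, z forward; pixel columns grow to the right and rows downward; lengths in mm; the calibration is good to about 2 mm. A picture is of the moment at which its call begins: read the wrist's pose just before it. calibration takes no time and is no camera call; for the wrist camera it gives the pose at the moment of the call.
- ctrl.finish_job(): hands the job in; it is judged then, once.
The state is a dict: "clock": time; "qpos": joint angles; "qd": joint speeds; "tau": joint torques, N m; "eef_pos": TCP position; "tool_rot": TCP orientation; "force": force on the tool from outside, world axes, zero at the start; "torque": the same for the moment, N m; "width": finger opening in mm; "gripper_force": force on a finger pad.
Only numpy, scipy, OpenCV 4.12 (cv2) and the standard library are available. Lean on these libraries where they do the work, as an engineer would, in place of code of your own. Each camera call takes 0.05 s, during which the arm holds its last target. There are 200 camera calls.

## Working session

There is one attempt and no reset: what is moved stays moved. The work goes in short steps, Python scripts to look and compute and a tool call to move; the robot and the scene stay as the last step left them, time stands still between calls to the robot, and variables do not carry over. Pictures are saved under pics/ and viewed, at most 10 in all, crops included, and the job is handed in when it is done.

Besides the shell and the picture viewer there is one more tool, called after "Emit:" as name(argument=value, ...) on one line, values as JSON. carry_out: Moves the arm, as the interface text tells. Its arguments: {"type":"object","properties":{"deltas":{"type":"array"}},"required":["deltas"]}

```bash
ls; mkdir -p pics; python3 - <<'E'
from cell import ctrl
import cv2
s=ctrl.read_state(); print(s, ctrl.grip_depth)
for n in ("scene","top"):
    im=ctrl.get_image(n); cv2.imwrite(f"pics/{n}0.png",im[:,:,::-1]); c=ctrl.calibration(n); print(n,c)
E
```

```text
pics
{'clock': 0.0, 'qpos': array([-1.31480986,  0.62930802,  0.03843072,  1.51836542, -0.0270152 ,
        0.99629624, -0.02001503]), 'qd': array([-2.48669111e-03, -5.97458262e-05, -1.11047427e-03, -1.37650621e-04,
        9.96648005e-05, -3.45948306e-04,  7.94949804e-06]), 'tau': array([-9.88958600e-04, -5.63393998e+01,  1.22565653e+00, -1.93448943e+01,
        1.09210052e-02,  1.03621051e-02, -2.40219953e-05]), 'eef_pos': array([205.33604909, 616.0618776 , 230.41439606]), 'tool_rot': array([-3.13973302e+00,  3.20836629e-06,  2.81979204e+00]), 'force': array([-0.31768536,  0.67991513, -0.27547511]), 'torque': array([0.02282767, 0.03649024, 0.0006253 ]), 'gripper_force': 0.0, 'width': 85.24151302647702} 18.700000000000003
scene {'mtx': array([[513.08843581,   0.        , 316.06238994],
       [  0.        , 513.08843581, 240.18559475],
       [  0.        ,   0.        ,   1.        ]]), 'R': array([[-0.89285614,  0.45033268,  0.00289652],
       [ 0.38299473,  0.76270002, -0.52115614],
       [-0.23690282, -0.4642081 , -0.85345644]]), 't': array([ 566.76570859, -162.08900814, 1345.93765557])}
top {'mtx': array([[589.40782498,   0.        , 316.88935862],
       [  0.        , 589.40782498, 225.64095619],
       [  0.        ,   0.        ,   1.        ]]), 'R': array([[ 0.01359365, -0.99985061,  0.01067603],
       [-0.99582304, -0.01450143, -0.09014539],
       [ 0.09028674, -0.00940603, -0.99587139]]), 't': array([ -31.33823747,  623.45073942, 1567.49585101])}
```

View pics/scene0.png

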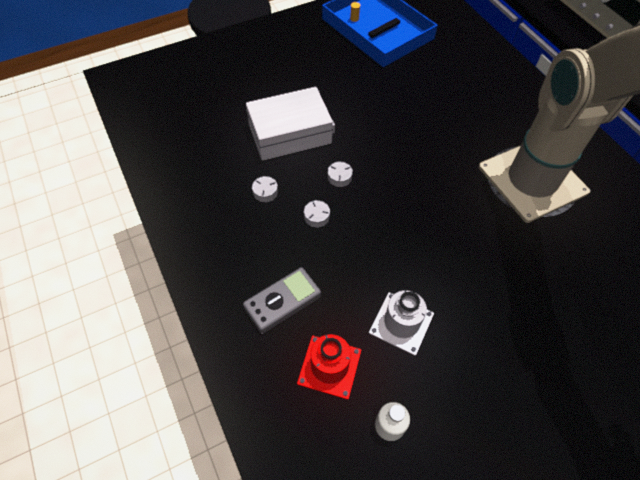

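View pics/top0.png

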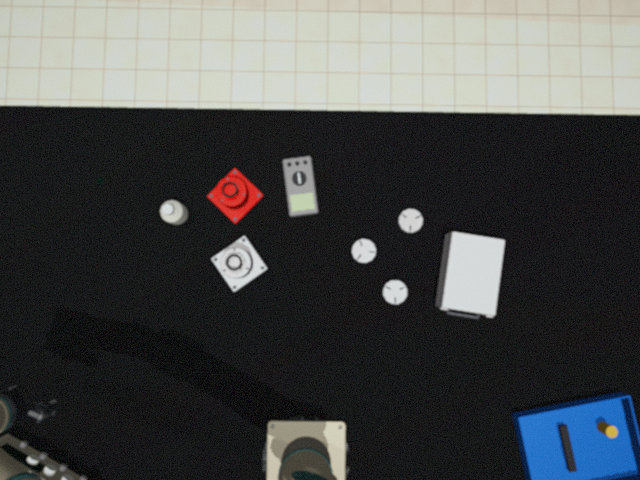

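In the scene view the lids are at (317,213), (265,188) and (340,173); in the top view they are at (364,251), (410,221) and (395,292). Robot-left is image-left in the top view, so I take the lid at (364,251), which is scene (317,213). The canisters in the top view are steel at (238,262) and red at (233,190), and the steel one is meant. Next I triangulate and make one enlarged crop.

```bash
cat > h.py <<'E'
from cell import ctrl
import numpy as np, cv2
from scipy.spatial.transform import Rotation as Ro
def ray(c,uv):
    d=c["R"].T@np.linalg.solve(c["mtx"],[uv[0],uv[1],1.]); return -c["R"].T@c["t"], d/np.linalg.norm(d)
def onplane(c,uv,z):
    o,d=ray(c,uv); return o+d*(z-o[2])/d[2]
def tri(obs):   # list of (calib, uv): least-squares point, residual
    A=np.zeros((3,3));b=np.zeros(3)
    for c,uv in obs:
        o,d=ray(c,uv);P=np.eye(3)-np.outer(d,d);A+=P;b+=P@o
    X=np.linalg.solve(A,b)
    return X,[round(float(np.linalg.norm((np.eye(3)-np.outer(d,d))@(X-o))),1) for o,d in (ray(c,uv) for c,uv in obs)]
def proj(c,X):
    p=c["mtx"]@(c["R"]@np.asarray(X,float)+c["t"]); return p[:2]/p[2]
E
python3 - <<'E'
from h import *
a=cv2.imread("pics/top0.png");b=cv2.imread("pics/scene0.png")
T=ctrl.calibration("top");S=ctrl.calibration("scene")
print("lid",tri([(T,(364,251)),(S,(317,208))])); 
for p in ((364,251),(410,221),(395,292)): print(onplane(T,p,25).round())
print("neck",tri([(T,(235,261)),(S,(409,298))]), onplane(T,(235,261),120))
c1=cv2.resize(a[200:310,330:440],(400,400),interpolation=cv2.INTER_CUBIC)
c2=cv2.resize(a[210:310,190:290],(400,400),interpolation=cv2.INTER_CUBIC)
cv2.imwrite("pics/crop1.png",np.hstack([c1,c2]))
c=ctrl.calibration("wrist"); s=ctrl.read_state(); Rt=Ro.from_euler("xyz",s["tool_rot"]).as_matrix()
print("cam in tool",Rt.T@(-c["R"].T@c["t"]-s["eef_pos"]),(Rt.T@c["R"].T).round(3),c["mtx"])
E
```

```text
lid (array([ 556.70072615, -150.40543083,   29.556739  ]), [0.2, 0.2])
[ 557. -151.   25.]
[ 640. -276.   25.]
[ 448. -235.   25.]
neck (array([521.22179027, 185.63115429, 121.12108533]), [1.8, 1.8]) [522.54719818 184.56403828 120.        ]
cam in tool [  77.39403196   -0.36026905 -142.76162807] [[ 0.001 -0.952 -0.305]
 [ 1.     0.     0.001]
 [-0.001 -0.305  0.952]] [[335.12538492   0.         318.73400134]
 [  0.         335.12538492 241.16435493]
 [  0.           0.           1.        ]]
```

View pics/crop1.png

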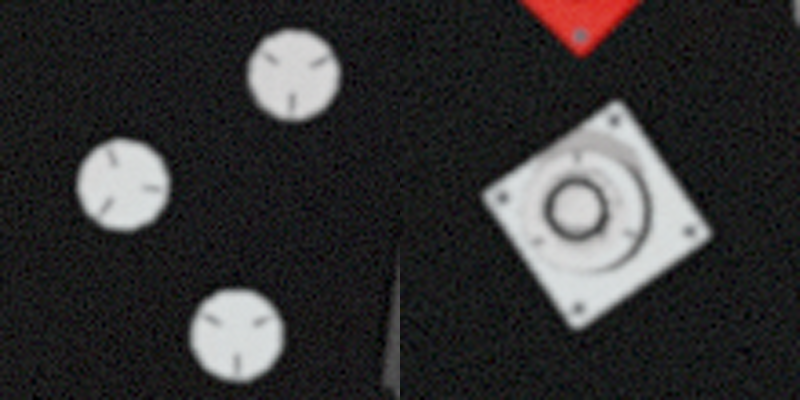

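The crop confirms the leftmost lid at crop (123,185), bars at (113,158), (152,188) and (106,207). The steel canister neck is at crop (577,210), with bars at (577,155), (538,240) and (630,232). The heights agree, at about 25 and 120. I move over the canister first for a wrist look.

Emit:
carry_out(deltas=[0,0,0,-0.036,-0.0258,0,-1,0,0,0,-0.036,-0.0258,0,-1,0,0,0,-0.036,-0.0258,0,-1,0,0,0,-0.036,-0.0258,0,-1,0,0,0,-0.036,-0.0258,0,-1,0,0,0,-0.036,-0.0258,0,-1,0,0,0,-0.036,-0.0258,0,-1,0,0,0,-0.036,-0.0258,0,-1,0,0,0,-0.036,-0.0258,0,-1,0,0,0,-0.036,-0.0258,0,-1,0,0,0,-0.036,-0.0258,0,-1,0,0,0,-0.036,-0.0258,0,-1])

```text
clock: 1.6
eef_pos: [517.9, 185.0, 231.0]
tool_rot: [-3.141, -0.001, 2.82]
force: [-0.3, -0.2, -0.9]
width: 85.4
gripper_force: 0.0
```

Emit:
carry_out(deltas=[0,0,0,0,0,0,-1,0,0,0,0,0,0,-1,0,0,0,0,0,0,-1])

```text
clock: 1.98
eef_pos: [516.6, 187.8, 231.2]
tool_rot: [3.141, -0.001, 2.822]
force: [0.3, -0.5, 0.6]
width: 85.5
gripper_force: 0.0
```

```bash
cat > snap.py <<'E'
import sys,pickle
from h import *
n=sys.argv[1]; s=ctrl.read_state(); c=ctrl.calibration("wrist"); im=ctrl.get_image("wrist")
cv2.imwrite(f"pics/{n}.png",im[:,:,::-1]); pickle.dump((s,c),open(n+".pkl","wb"))
print(s["clock"],s["eef_pos"].round(1),s["tool_rot"].round(4),s["qpos"].round(2),s["force"].round(1),s["torque"].round(2))
E
python3 snap.py w1
```

```text
1.975 [516.6 187.8 231.2] [ 3.1413e+00 -1.0000e-03  2.8222e+00] [-0.44  0.48  0.06  1.8  -0.04  0.86  0.89] [ 0.3 -0.5  0.6] [0.   0.04 0.03]
```

View pics/w1.png

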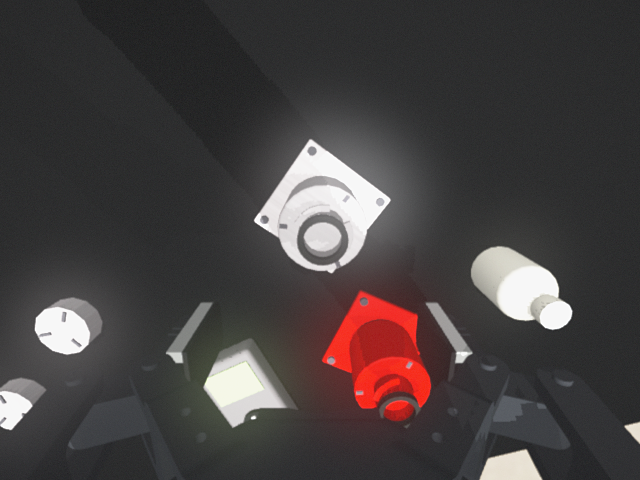

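The wrist view shows the neck ring at about (322,238) and shoulder bars at about (283,226), (347,198) and (333,268). I shift for a second view.

Emit:
carry_out(deltas=[0,0,0,0.03,-0.04,0,-1,0,0,0,0.03,-0.04,0,-1,0,0,0,0,0,0,-1,0,0,0,0,0,0,-1,0,0,0,0,0,0,-1])

```text
clock: 2.65
eef_pos: [436.3, 130.5, 231.5]
tool_rot: [3.141, 0.001, 2.821]
force: [0.2, -0.4, -0.4]
width: 85.6
gripper_force: 0.0
```

```bash
python3 snap.py w2; python3 - <<'E'
from h import *
import pickle
out=[]
for n in("w1","w2"):
    s,c=pickle.load(open(n+".pkl","rb")); im=cv2.imread(f"pics/{n}.png"); u,v=proj(c,(522,186,105)).round().astype(int); print(n,u,v)
    x0,y0=u-50,v-60
    out.append(cv2.resize(im[y0:y0+110,x0:x0+100],(400,440),interpolation=cv2.INTER_CUBIC)); print(x0,y0)
cv2.imwrite("pics/crop2.png",np.hstack(out))
E
```

```text
2.65 [436.3 130.5 231.5] [3.1405e+00 1.0000e-03 2.8211e+00] [-0.4   0.35  0.06  2.04 -0.03  0.75  0.93] [ 0.2 -0.4 -0.4] [-0.02 -0.02  0.04]
w1 319 238
269 178
w2 408 300
358 240
```

View pics/crop2.png

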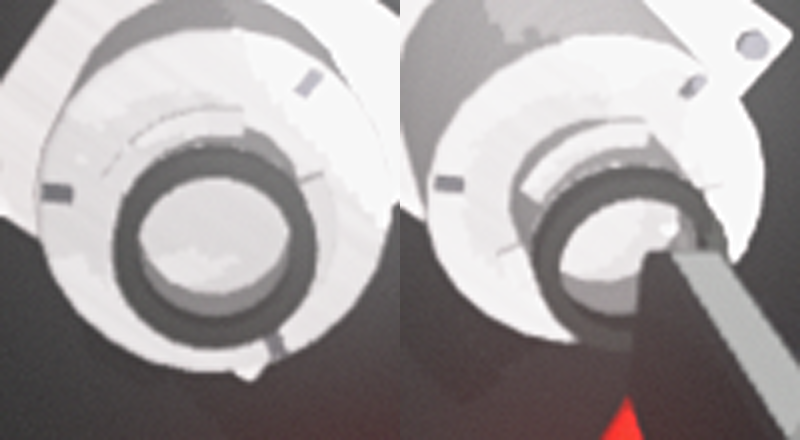

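Bars in full-picture pixels: w1 (283.2,226.2), (346.2,198.5), (338,264.7); w2 (370.2,286), (431.2,261.5), the third hidden by a finger. The ring's outer centre in w1 is (322.9,239.2).

```bash
python3 - <<'E'
from h import *
import pickle
s1,c1=pickle.load(open("w1.pkl","rb"));s2,c2=pickle.load(open("w2.pkl","rb"))
B1=[(283.2,226.2),(346.2,198.5),(338,264.7)];B2=[(370.2,286),(431.2,261.5)]
for a,b in zip(B1,B2): print("bar tri",tri([(c1,a),(c2,b)]))
P=np.array([onplane(c1,b,88) for b in B1])
# circumcentre of three bars
A=2*(P[1:,:2]-P[0,:2]); cc=np.linalg.solve(A,(P[1:,:2]**2).sum(1)-(P[0,:2]**2).sum()); print("bars centre",cc,"r",np.linalg.norm(P[:,:2]-cc,axis=1))
print("angles",np.degrees(np.arctan2(*(P[:,:2]-cc).T[::-1])))
im=cv2.imread("pics/w1.png",0).astype(float)
# ring: outer edge by dark mask
m=(im<130).astype(np.uint8); 
h=np.zeros_like(m); cv2.circle(h,(323,239),29,1,-1); m&=h
k,l,st,ce=cv2.connectedComponentsWithStats(m); i=1+st[1:,4].argmax(); print(st[i])
ct=max(cv2.findContours((l==i).astype(np.uint8),cv2.RETR_EXTERNAL,cv2.CHAIN_APPROX_NONE)[0],key=len)
e=cv2.fitEllipseDirect(ct); print("ellipse",e)
for z in (118,120,122): print(z,onplane(c1,e[0],z).round(1))
T=ctrl.calibration("top");S=ctrl.calibration("scene")
print("neck tri",tri([(c1,e[0]),(T,(234.2,262.2))]),onplane(T,(234.2,262.2),120))
# ring bounding left/right points -> diameter on plane
for z in (117,120,123):
    q=np.array([onplane(c1,p[0],z) for p in ct])[:,:2]; (x,y),r=cv2.minEnclosingCircle(q.astype(np.float32)); print(z,x,y,2*r)
E
```

```text
bar tri (array([506.65360355, 158.03442144,  88.99227647]), [0.0, 0.0])
bar tri (array([500.68040104, 217.69529648,  88.53041845]), [0.2, 0.2])
bars centre [521.85524493 189.72653805] r [35.20776661 35.20776661 35.20776661]
angles [-115.2155449   126.97392483    5.31677299]
[ 297  214   51   51 1028]
ellipse ((322.3047790527344, 239.54446411132812), (49.57293701171875, 50.67112350463867), 143.9780731201172)
118 [520.4 189.4 118. ]
120 [519.8 189.6 120. ]
122 [519.2 189.8 122. ]
neck tri (array([520.41397535, 188.17896727, 115.0746447 ]), [1.3, 1.3]) [519.48395156 186.50835187 120.        ]
117 522.3408203125 189.38031005859375 45.426124572753906
120 521.4154052734375 189.64114379882812 44.89548873901367
123 520.4902954101562 189.8995361328125 44.365299224853516
```

Shoulder bars come out at z≈88.8 against 88 given. The canister axis is about (521,189.6), with gaps at about 5.7° mod 120. Next, to the lid.

Emit:
carry_out(deltas=[0,0,0,-0.0253,-0.0286,0.01,-1,0,0,0,-0.0253,-0.0286,0.01,-1,0,0,0,-0.0253,-0.0286,0.01,-1,0,0,0,-0.0253,-0.0286,0.01,-1,0,0,0,-0.0253,-0.0286,0.01,-1,0,0,0,-0.0253,-0.0286,0.01,-1,0,0,0,-0.0253,-0.0286,0.01,-1,0,0,0,-0.0253,-0.0286,0.01,-1,0,0,0,0,0,0,-1,0,0,0,0,0,0,-1,0,0,0,0,0,0,-1])

```text
clock: 4.08
eef_pos: [555.0, -150.1, 151.4]
tool_rot: [3.141, -0.0, 2.822]
force: [0.2, 0.7, 0.1]
width: 85.6
gripper_force: 0.0
```

```bash
python3 snap.py w3
```

```text
4.075 [ 555.  -150.1  151.4] [ 3.1408e+00 -3.0000e-04  2.8218e+00] [ 0.18  0.62  0.06  1.81 -0.05  0.71  1.51] [0.2 0.7 0.1] [ 0.01  0.   -0.  ]
```

View pics/w3.png

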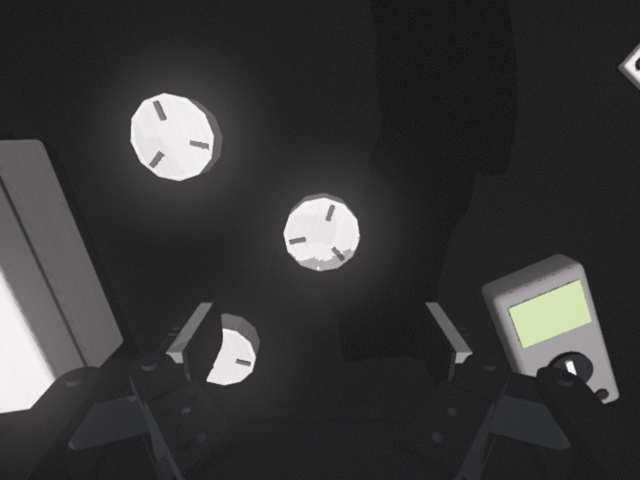

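The wanted lid is at (321,233), with bars at about (330,213), (297,240) and (338,254). I measure it here and again after a shift.

Emit:
carry_out(deltas=[0,0,0,0.0,0.045,0,-1,0,0,0,0,0,0,-1,0,0,0,0,0,0,-1,0,0,0,0,0,0,-1])

```text
clock: 4.62
eef_pos: [568.8, -109.9, 151.5]
tool_rot: [-3.141, 0.0, 2.819]
force: [0.5, -0.2, -0.4]
width: 85.3
gripper_force: 0.0
```

```bash
python3 snap.py w4; cat > lid.py <<'E'
from h import *
import pickle
def lid(n,guess):
    s,c=pickle.load(open(n+".pkl","rb")); g=cv2.imread(f"pics/{n}.png",0)
    k,l,st,ce=cv2.connectedComponentsWithStats((g>165).astype(np.uint8)); u,v=proj(c,guess).round().astype(int)
    i=1+np.argmin([np.hypot(*(ce[j]-(u,v))) if st[j,4]>600 else 1e9 for j in range(1,k)])
    ct=max(cv2.findContours((l==i).astype(np.uint8),cv2.RETR_EXTERNAL,cv2.CHAIN_APPROX_NONE)[0],key=len)
    hull=cv2.convexHull(ct); M=cv2.moments(hull); e=(M["m10"]/M["m00"],M["m01"]/M["m00"])
    f=np.zeros_like(g); cv2.fillConvexPoly(f,hull,1); f=cv2.erode(f,np.ones((3,3),np.uint8))
    k,l,st,cb=cv2.connectedComponentsWithStats(((g<135)&(f>0)).astype(np.uint8))
    return s,c,e,[cb[j] for j in range(1,k) if st[j,4]>=20],hull
E
python3 - <<'E'
from lid import *
r=[lid(n,(556,-151,25)) for n in("w3","w4")]
for s,c,e,b,h in r:
    p=onplane(c,e,25); q=np.array([onplane(c,x,25) for x in b]); a=np.degrees(np.arctan2(*(q-p)[:,1::-1].T)) 
    H=np.array([onplane(c,x[0],25) for x in h])[:,:2]
    print(np.round(e,1),p.round(1),np.round(b,1).tolist(),a.round(1),(a%120).round(1),"r",np.hypot(*(q-p)[:,:2].T).round(1),"D",2*cv2.minEnclosingCircle(H.astype(np.float32))[1])
print(tri([(r[0][1],r[0][2]),(r[1][1],r[1][2])]))
E
```

```text
4.625 [ 568.8 -109.9  151.5] [-3.1409e+00  1.0000e-04  2.8188e+00] [ 0.1   0.63  0.06  1.8  -0.06  0.72  1.44] [ 0.5 -0.2 -0.4] [-0.03  0.02 -0.04]
[321.4 233.5] [ 557.6 -148.6   25. ] [[329.9, 212.5], [297.1, 240.1], [338.4, 254.3]] [140.7 -92.5  20. ] [20.7 27.5 20. ] r [19.2 21.3 23.6] D 63.45516586303711
[270.8 233.4] [ 557.9 -148.7   25. ] [[277.8, 213.0], [247.0, 239.6], [288.2, 253.3]] [141.  -93.4  20.1] [21.  26.6 20.1] r [18.7 21.  22.6] D 64.55254364013672
(array([ 557.69728653, -148.62335245,   25.28400423]), [0.2, 0.2])
```

```bash
python3 - <<'E'
import cv2,numpy as np
a=cv2.imread("pics/w3.png")[185:285,271:371];b=cv2.imread("pics/w4.png")[185:285,221:321]
cv2.imwrite("pics/crop3.png",np.hstack([cv2.resize(x,(400,400),interpolation=cv2.INTER_CUBIC) for x in(a,b)]))
E
```

```text
(no output)
```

View pics/crop3.png

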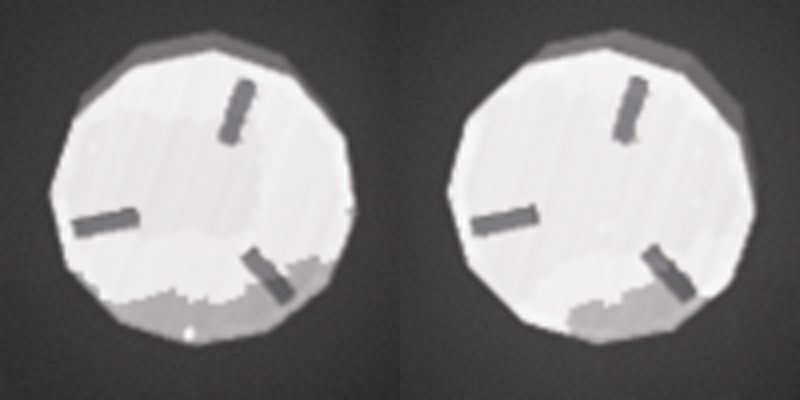

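Crop pixels show the bar lines meeting at about (206,204), which is full-picture (322.5,236), and the twelve-sided top is clear. Lid: centre (559.7,-149.1), top at z 25.3, lug angle 22.7° mod 120. That gives a tool yaw of 172.7°.

Emit:
carry_out(deltas=[0,0,0,-0.0038,-0.0401,0,-1,0,0,-5.6,0,0,0,-1,0,0,-5.6,0,0,0,-1,0,0,0,0,0,0.03,-1,0,0,0,0,0,0.03,-1,0,0,0,0,0,0.03,-1,0,0,0,0,0,0,-1,0,0,0,0,0,0,-1])

```text
clock: 5.68
eef_pos: [560.5, -148.8, 62.2]
tool_rot: [-3.141, 0.001, 3.015]
force: [-0.2, -0.4, 0.2]
width: 85.2
gripper_force: 0.0
```

```bash
python3 snap.py w5;  python3 - <<'E'
from lid import *
s,c,e,b,h=lid("w5",(559.7,-149,25)); print(np.round(e,1),np.round(b,1).tolist())
q=np.array([onplane(c,x,25) for x in b]); m=q.mean(0); d=q-m; print(q.round(1).tolist(),m.round(1),(np.degrees(np.arctan2(d[:,1],d[:,0]))%120).round(1)); print(np.degrees(s["tool_rot"]))
E
```

```text
5.675 [ 560.5 -148.8   62.2] [-3.1413e+00  1.2000e-03  3.0146e+00] [ 0.21  0.76 -0.    1.85  0.    0.53  1.65] [-0.2 -0.4  0.2] [-0.03 -0.01  0.04]
[317.7 268. ] [[337.2, 241.7], [282.1, 271.5], [336.0, 300.2]]
[[542.5, -136.3, 25.0], [556.6, -170.1, 25.0], [578.9, -141.1, 25.0]] [ 559.3 -149.2   25. ] [22.7 22.5 22.4]
[-1.79982935e+02  6.77535852e-02  1.72721588e+02]
```

The lid is confirmed at (559.3,-149.2), 22.5°. I descend and grip.

Emit:
carry_out(deltas=[0,0,0,0.0012,-0.0005,0.025,-1,0,0,0,0,0,0.025,-1,0,0,0,0,0,0.013,-1,0,0,0,0,0,0,-1,0,0,0,0,0,0,-1])

```text
clock: 6.35
eef_pos: [559.6, -148.8, -0.7]
tool_rot: [-3.141, 0.002, 3.015]
force: [0.0, 0.5, 0.8]
width: 85.1
gripper_force: 0.0
```

Emit:
carry_out(deltas=[0,0,0,0,0,0,1,0,0,0,0,0,0,1,0,0,0,0,0,0,1,0,0,0,0,0,0,1,0,0,0,0,0,0,1,0,0,0,0,0,0,1])

```text
clock: 7.1
eef_pos: [559.4, -148.8, -0.5]
tool_rot: [-3.141, 0.001, 3.015]
force: [-1.6, 0.4, 6.7]
width: 60.8
gripper_force: 65.0
```

Emit:
carry_out(deltas=[0,0,0,0,0,-0.02,1,0,0,0,0,0,-0.06,1,0,0,0,0,0,-0.06,1,0,0,0,0,0,-0.04,1,0,0,0,0,0,0,1,0,0,0,0,0,0,1])

```text
clock: 7.85
eef_pos: [557.9, -148.3, 178.2]
tool_rot: [3.141, -0.001, 3.015]
force: [-0.2, 0.9, -3.0]
width: 60.4
gripper_force: 66.7
```

```bash
python3 snap.py w6; python3 - <<'E'
from lid import *
import pickle
im=cv2.imread("pics/w6.png"); cv2.imwrite("pics/crop4.png",cv2.resize(im[230:430,170:470],(600,400)))
s,c=pickle.load(open("w6.pkl","rb")); print(proj(c,s["eef_pos"]+[0,0,25]))
E
```

```text
7.85 [ 557.9 -148.3  178.2] [ 3.1414e+00 -1.2000e-03  3.0153e+00] [ 0.21  0.59  0.    1.78 -0.    0.77  1.66] [-0.2  0.9 -3. ] [0.02 0.04 0.  ]
[319.57650662 334.51485585]
```

View pics/crop4.png

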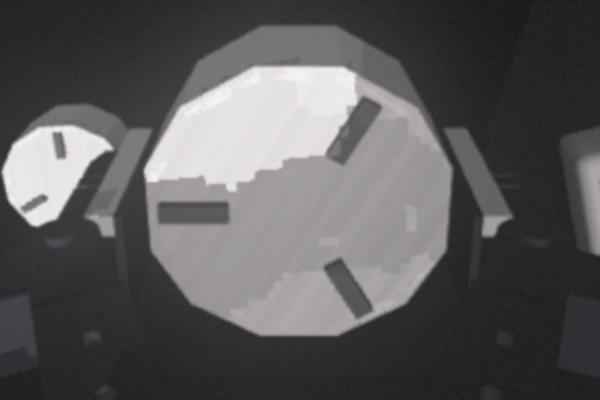

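The lid is held squarely. Its bar lines meet at crop (302,213), which is full-picture (321,336.5), against the tool axis at (319.6,334.5). The lug bar lies along tool −y. Now over to the canister.

Emit:
carry_out(deltas=[0,0,0,0.009,0.0368,0,1,0,0,0,0.009,0.0368,0,1,0,0,0,0.009,0.0368,0,1,0,0,0,0.009,0.0368,0,1,0,0,0,0.009,0.0368,0,1,0,0,0,0.009,0.0368,0,1,0,0,0,0.009,0.0368,0,1,0,0,0,0.009,0.0368,0,1,0,0,0,0.0085,0.0365,0,1,0,0,8.5,0,0,0,1,0,0,8.5,0,0,0,1,0,0,0,0,0,0,1])

```text
clock: 9.4
eef_pos: [519.5, 189.6, 176.7]
tool_rot: [-3.139, -0.002, 2.72]
force: [-0.4, 0.2, -1.9]
width: 60.8
gripper_force: 66.7
```

Emit:
carry_out(deltas=[0,0,0,0,0,0,1,0,0,0,0,0,0,1])

```text
clock: 9.65
eef_pos: [520.4, 189.6, 177.9]
tool_rot: [-3.141, -0.001, 2.72]
force: [-0.5, -0.1, -1.2]
width: 60.8
gripper_force: 66.7
```

```bash
python3 - <<'E'
from h import *
s=ctrl.read_state(); e=s["eef_pos"];y=s["tool_rot"][2]; d=np.array([521.6,189.7])-e[:2]
print(e.round(2),np.degrees(y),"dx",d@[np.cos(y),np.sin(y)],"dy",d@[np.sin(y),-np.cos(y)],s["force"].round(1),s["torque"].round(3),s["qpos"].round(2))
E
```

```text
[520.41 189.6  177.94] 155.82064856207404 dx -1.043149452084631 dy 0.5785662435168641 [-0.5 -0.1 -1.2] [-0.055  0.02   0.035] [-0.47  0.56  0.11  1.85 -0.09  0.74  0.83]
```

Emit:
carry_out(deltas=[0,0,0,-0.0006,0.0003,0.02,1,0,0,0,0,0,0.02,1,0,0,0,0,0,0.01,1,0,0,0,0,0,0,1])

```text
clock: 10.15
eef_pos: [520.9, 189.6, 127.8]
tool_rot: [-3.141, -0.001, 2.719]
force: [-0.1, -0.5, -2.4]
width: 60.5
gripper_force: 66.7
```

Emit:
carry_out(deltas=[0,0,0,0,0,0.007,1,0,0,0,0,0,0.007,1,0,0,0,0,0,0.006,1,0,0,0,0,0,0,1,0,0,0,0,0,0,1])

```text
clock: 10.78
eef_pos: [521.4, 189.9, 108.4]
tool_rot: [3.141, 0.0, 2.719]
force: [0.4, 0.5, -2.5]
width: 60.3
gripper_force: 66.7
```

Emit:
carry_out(deltas=[0,0,0,0,0,0.0025,1,0,0,0,0,0,0.0025,1,0,0,0,0,0,0,1])

```text
clock: 11.15
eef_pos: [521.1, 189.8, 103.1]
tool_rot: [-3.141, -0.0, 2.719]
force: [-0.5, 0.0, -2.5]
width: 60.6
gripper_force: 66.7
```

Emit:
carry_out(deltas=[0,0,0,0,0,0.002,1,0,0,0,0,0,0,1])

```text
clock: 11.4
eef_pos: [521.2, 189.8, 101.1]
tool_rot: [-3.141, -0.0, 2.719]
force: [0.5, -1.0, -2.5]
width: 60.7
gripper_force: 66.7
```

Emit:
carry_out(deltas=[0,0,0,0,0,0.0015,1,0,0,0,0,0,0,1])

```text
clock: 11.65
eef_pos: [521.2, 189.9, 99.7]
tool_rot: [-3.142, -0.0, 2.718]
force: [-0.3, 0.8, -2.1]
width: 60.9
gripper_force: 66.7
```

Emit:
carry_out(deltas=[0,0,0,0,0,0.0008,1,0,0,0,0,0,0,1])

```text
clock: 11.9
eef_pos: [521.2, 189.9, 98.9]
tool_rot: [-3.142, -0.0, 2.719]
force: [-0.0, -0.0, -2.5]
width: 61.1
gripper_force: 66.7
```

Emit:
carry_out(deltas=[0,0,0,0,0,0.0005,1,0,0,0,0,0,0,1])

```text
clock: 12.15
eef_pos: [521.3, 189.9, 98.7]
tool_rot: [3.141, 0.0, 2.718]
force: [-0.3, -1.1, -0.8]
width: 60.6
gripper_force: 66.9
```

Emit:
carry_out(deltas=[0,0,0,0,0,0.0005,1,0,0,0,0,0,0,1])

```text
clock: 12.4
eef_pos: [521.3, 189.9, 98.4]
tool_rot: [3.141, 0.0, 2.718]
force: [-2.2, -0.9, 3.4]
width: 60.6
gripper_force: 67.3
```

Contact at TCP z ≈ 98.7 with the lugs down in the gaps; the gasket face is slightly high. I start turning clockwise with light contact.

Emit:
carry_out(deltas=[0,0,5,0,0,-0.0003,1,0,0,5,0,0,0,1,0,0,5,0,0,0,1,0,0,5,0,0,0,1,0,0,0,0,0,0,1])

```text
clock: 13.02
eef_pos: [521.9, 189.9, 98.5]
tool_rot: [3.141, 0.001, 2.37]
force: [-0.3, -0.3, 2.8]
width: 60.8
gripper_force: 67.1
```

```bash
cat > st.py <<'E'
from h import *
s=ctrl.read_state(); print(s["clock"],s["eef_pos"].round(2),"yaw",np.degrees(s["tool_rot"]).round(2),s["force"].round(1),s["torque"].round(3),s["qpos"].round(2)[[0,6]])
E
python3 st.py
```

```text
13.025 [521.85 189.92  98.5 ] yaw [1.7995e+02 5.0000e-02 1.3582e+02] [-0.3 -0.3  2.8] [-0.131 -0.021  0.01 ] [-0.52  0.61]
```

Emit:
carry_out(deltas=[0,0,5,0,0,0,1,0,0,5,0,0,0,1,0,0,0,0,0,0,1])

```text
clock: 13.4
eef_pos: [521.8, 189.9, 98.5]
tool_rot: [3.141, 0.001, 2.197]
force: [1.1, -0.8, 1.8]
width: 60.7
gripper_force: 67.2
```

```bash
python3 st.py
```

```text
13.4 [521.77 189.88  98.49] yaw [1.7995e+02 4.0000e-02 1.2589e+02] [ 1.1 -0.8  1.8] [-0.155 -0.054  0.003] [-0.55  0.49]
```

Emit:
carry_out(deltas=[0,0,4,0,0,0,1,0,0,4,0,0,0,1,0,0,0,0,0,0,1])

```text
clock: 13.78
eef_pos: [521.4, 189.8, 98.3]
tool_rot: [3.141, 0.0, 2.058]
force: [0.8, -1.3, 1.7]
width: 60.8
gripper_force: 67.2
```

```bash
python3 st.py
```

```text
13.775 [521.42 189.76  98.34] yaw [1.7999e+02 2.0000e-02 1.1793e+02] [ 0.8 -1.3  1.7] [-0.18   0.033  0.109] [-0.57  0.39]
```

Emit:
carry_out(deltas=[0,0,3,0,0,0.0002,1,0,0,3,0,0,0.0002,1,0,0,0,0,0,0,1])

```text
clock: 14.15
eef_pos: [521.3, 189.6, 98.0]
tool_rot: [-3.142, 0.0, 1.95]
force: [-0.4, -1.9, 5.2]
width: 60.9
gripper_force: 67.5
```

```bash
python3 st.py
```

```text
14.15 [521.33 189.6   98.02] yaw [-1.8000e+02  2.0000e-02  1.1175e+02] [-0.4 -1.9  5.2] [-0.462  0.117  0.121] [-0.59  0.32]
```

Emit:
carry_out(deltas=[0,0,3,0,0,0.0002,1,0,0,0,0,0,0,1])

```text
clock: 14.4
eef_pos: [521.3, 189.6, 97.9]
tool_rot: [-3.142, 0.0, 1.897]
force: [-0.9, -1.3, 5.3]
width: 61.0
gripper_force: 67.7
```

```bash
python3 st.py
```

```text
14.4 [521.3  189.56  97.86] yaw [-1.800e+02  2.000e-02  1.087e+02] [-0.9 -1.3  5.3] [-0.48   0.114  0.226] [-0.6   0.28]
```

Emit:
carry_out(deltas=[0,0,2,0,0,0.0,1,0,0,0,0,0,0,1])

```text
clock: 14.65
eef_pos: [521.3, 189.5, 97.8]
tool_rot: [-3.142, 0.0, 1.863]
force: [-0.7, -2.7, 5.5]
width: 60.6
gripper_force: 67.6
```

```bash
python3 st.py
```

```text
14.65 [521.31 189.5   97.85] yaw [-1.8000e+02  3.0000e-02  1.0672e+02] [-0.7 -2.7  5.5] [-0.493  0.102  0.191] [-0.61  0.26]
```

Emit:
carry_out(deltas=[0,0,2,0,0,0.0001,1,0,0,0,0,0,0,1])

```text
clock: 14.9
eef_pos: [521.3, 189.4, 97.8]
tool_rot: [-3.141, 0.0, 1.828]
force: [-1.5, -2.1, 5.9]
width: 60.8
gripper_force: 67.7
```

```bash
python3 st.py
```

```text
14.9 [521.27 189.43  97.76] yaw [-1.7999e+02  3.0000e-02  1.0472e+02] [-1.5 -2.1  5.9] [-0.582  0.181  0.249] [-0.61  0.23]
```

Emit:
carry_out(deltas=[0,0,2,0,0,0.0001,1,0,0,0,0,0,0,1])

```text
clock: 15.15
eef_pos: [521.2, 189.3, 97.7]
tool_rot: [-3.141, 0.001, 1.793]
force: [-0.7, -2.2, 6.3]
width: 60.9
gripper_force: 67.7
```

```bash
cat > avg.py <<'E'
from h import *
F=[];
for i in range(8):
    ctrl.get_image("wrist"); s=ctrl.read_state(); F.append(np.r_[s["force"],s["torque"]])
F=np.array(F); print(s["clock"],s["eef_pos"].round(2),np.degrees(s["tool_rot"]).round(2),F.mean(0).round(3),"sd",F.std(0).round(3))
E
python3 avg.py
```

```text
15.55 [521.23 189.43  97.7 ] [-1.7999e+02  3.0000e-02  1.0275e+02] [-1.449 -2.656  5.996 -0.529  0.168  0.264] sd [0.388 0.443 0.533 0.026 0.035 0.036]
```

Emit:
carry_out(deltas=[0,0,2,0,0,-0.0001,1,0,0,0,0,0,0,1])

```text
clock: 15.8
eef_pos: [521.2, 189.3, 97.7]
tool_rot: [-3.141, 0.001, 1.758]
force: [-1.1, -2.5, 4.6]
width: 60.9
gripper_force: 67.5
```

```bash
python3 avg.py
```

```text
16.2 [521.18 189.34  97.63] [-1.7998e+02  4.0000e-02  1.0077e+02] [-1.213 -2.795  5.284 -0.627  0.152  0.328] sd [0.452 0.288 0.499 0.027 0.022 0.013]
```

Torque 0.33 N m, and about 1 mm of gasket squash, roughly 14 N: snug. I release.

Emit:
carry_out(deltas=[0,0,0,0,0,0,-1,0,0,0,0,0,0,-1,0,0,0,0,0,0,-1,0,0,0,0,0,0,-1,0,0,0,0,0,0,-1,0,0,0,0,0,0,-1])

```text
clock: 16.95
eef_pos: [521.3, 189.9, 97.6]
tool_rot: [3.142, -0.0, 1.759]
force: [0.7, -0.4, -0.6]
width: 85.2
gripper_force: 0.0
```

Emit:
carry_out(deltas=[0,0,0,0,0,-0.01,-1,0,0,0,0,0,-0.03,-1,0,0,0,0,0,-0.04,-1,0,0,0,0,0,-0.04,-1,0,0,0,0,0,-0.01,-1,0,0,0,0,0,0,-1,0,0,0,0,0,0,-1])

```text
clock: 17.82
eef_pos: [520.3, 189.8, 226.4]
tool_rot: [-3.139, 0.0, 1.759]
force: [-0.0, 0.0, 0.1]
width: 85.3
gripper_force: 0.0
```

```bash
python3 snap.py w7; python3 - <<'E'
from lid import *
im=cv2.imread("pics/w7.png")
s,c,e,b,h=lid("w7",(521.5,189.7,122)); print(np.round(e,1),np.round(b,1).tolist())
q=np.array([onplane(c,x,122) for x in b]); m=q.mean(0); d=q-m; print(q.round(1).tolist(),m.round(1),(np.degrees(np.arctan2(d[:,1],d[:,0]))%120).round(1))
cv2.imwrite("pics/crop5.png",cv2.resize(im[130:350,200:440],(720,600) if 0 else (640,587)))
E
```

```text
17.825 [520.3 189.8 226.4] [-3.1391e+00  3.0000e-04  1.7588e+00] [-0.71  0.54  0.47  1.8  -0.3   0.88  0.09] [-0.   0.   0.1] [0.02 0.02 0.02]
[319.7 212. ] [[340.8, 150.6], [261.8, 188.6], [268.7, 220.3], [374.2, 227.1], [365.1, 245.0], [292.2, 243.9], [337.2, 260.5]]
[[523.7, 257.7, 122.0], [472.1, 220.4, 122.0], [480.5, 197.5, 122.0], [560.5, 207.3, 122.0], [556.9, 192.0, 122.0], [501.1, 182.2, 122.0], [538.2, 175.3, 122.0]] [519.  204.6 122. ] [ 85.   41.4  70.5   3.7 101.5 111.4  63.3]
```

View pics/crop5.png

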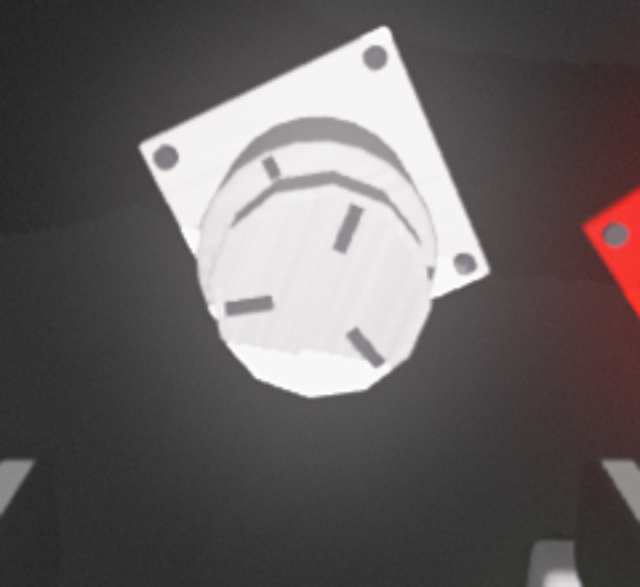

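The picture shows the lid sitting level on the neck: bars at crop (347,229), (248,305) and (365,348), skirt over the shoulder. It has turned back about 8° with the can, which matches the mount's spring-back at 0.3 N m. Handing in.

```bash
python3 -c "
from cell import ctrl
print(ctrl.finish_job())"
```

```text
the job is handed in; nothing more can be done
None
```

The lid is on the steel canister with its lugs through the gaps. I turned it clockwise to about 0.33 N m, which is roughly 14 N on the gasket, then let go and handed the job in at about 18 s; I left the other things on the bench alone.

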